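# Centre the wobbly turned tulip on its marble base

### The job

The turned wooden tulip ornament stands off-centre on its round marble base; before it is glued and screwed down, nudge it to the middle of the base with light, low taps of the fingertips against its foot, so that it stands upright in the centre, then move the fingers away. Only touch it from outside: do not take it between the fingers, lift it or tip it over, leave the marble base where it stands, and do not disturb the other things on the worktop.

Things in the scene. Friction and masses are not known exactly. Their poses are not given: they have to be found in the camera images.
- tulip: Turned wooden tulip, 64 mm tall, 50-95 g, upright on the round base, 13-21 mm off-centre. Origin: centre of underside; z up. Wobbly foot disc 40 mm across, flat below only over the middle 20 mm; its upright edge, 2.5-7 mm above the underside, is the widest part; then 12 mm stem, head 32 mm across at 43 mm height. Pushed at the foot edge it slides (1 N or less), stopping with the push; at the head it tips.
- base: Round marble base, a loose disc 84 mm across and 30 mm high, about 0.5 kg, with the tulip standing on its flat top. Origin: centre of its underside, on the worktop (z = 0); its axis is z, its top lies 30 mm above the origin, its round form shows no heading.
- spare_base: A bystander: square marble base 80 x 80 x 30 mm, empty. It lies beside the round base, left or right of it. Origin: centre of the underside.
- drill: A bystander: yellow cordless drill lying on its side, about 200 x 200 mm and 60 mm high. Origin: under the motor housing, on the worktop; the chuck points along its x, the battery along its y.
- countersink: A bystander: steel countersink bit 55 mm long, 11 mm thick, lying on the worktop. Origin: middle of its underside.
- hinge_a: A bystander: satin chrome butt hinge laid open, 66 x 70 mm, 8 mm high, on the robot's side of the bases. Origin: middle of its underside.
- hinge_b: A bystander: a second such hinge, beyond the bases. Origin: middle of its underside.
- bit_case: A bystander: black plastic drill bit case 100 x 160 x 37 mm, lying shut. Origin: middle of its underside.
- glue: A bystander: white plastic glue bottle 48 mm across and 130 mm tall, standing. Origin: middle of its underside.
Not all that is in view belongs to the job. Several things have the shape of the tulip; the one meant has the colours described above.

How it is judged:
By the outcome, as a careful person would: the job done as asked, in the order asked, and still so for the second after the job is handed in, with the robot touching nothing.
It also fails if it takes over 35 s, if anything falls off the work surface, if the arm or the gripper's body presses on something with over 40 N, if the wrist force passes 120 N, or if a joint passes its speed limit or range.

### The arm

A 6-joint arm with a two-finger parallel gripper is mounted at the origin on the work surface. World frame = base frame: x ahead of the robot, y to its left, z up, the work surface at z = 0. Lengths are in m, angles in rad, forces in N, time in s.
With the tool pointing down it reaches from about 0.375 to 0.975 m from the base axis. Payload 3.8 kg.
Tool frame: the origin (TCP) lies midway between the tips of the shut fingers; the grasp point (between the pads) lies 19 mm behind it; z points along the fingers, y is the line along which they close (so a half turn about z gives the same grasp; the last joint's range is limited). The gripper opens to 88 mm and grips with 3 to 60 N. Pads are 18 mm wide; open, the fingers measure 123 mm over their backs; the gripper's body (75 mm by 187 mm) begins 45 mm behind the grasp point.
Start: joints at [-1.14, 0.264, 1.604, -0, 1.274, -0.037], TCP at [0.304, -0.602, 0.207] pointing down, gripper open.
Joint ranges: [-2.63, 2.63], [-0.94, 2.18], [0.31, 2.57], [-1.31, 4.45], [0, 2.66], [-2.55, 2.55]. Speed limits (rad/s): [2.57, 2.57, 3.14, 3.14, 3.14, 3.14].

### API

Orientations are given as a rotation vector (axis times angle).
In Python, from cell import manip, inverse_kinematics, cams, order gives the robot as it stands. Calls block until the motion is done:
- manip.move_pose(position, orientation): joint-space move of the TCP to a pose.
- manip.move_linear(position, rate=0.15, rot=None): straight line of the TCP; rot=None keeps the orientation; rate is the mean speed in m/s.
- manip.set_joints(angles): joint-space move.
- manip.set_gripper(opening, force=None): finger opening in m; force is the grip in N (None keeps the last); returns when the fingers have stopped.
- manip.dwell(seconds).
- inverse_kinematics(position, orientation): joint angles nearest the present ones, or None.
- manip.state(): the state.
- cams.capture(name): name is "scene" or "top"; returns a dict with "image" (420x560x3 uint8, blue, green, red), "z_map" (420x560 float32, m along the optical axis (not along the pixel's ray), 0 where there is no reading), "intrinsics" (3x3 intrinsics, pixels), "k1" (the pictures are not rectified: a ray, as slopes to the right and down, at radius r is drawn at 1 + k1 r^2 times it, then the intrinsics apply), "position" and "orientation" of the camera in the world. Camera axes: x right, y down, z forward; pixel columns grow to the right and rows downward; lengths in m; the calibration is good to about 2 mm. A picture is of the moment at which its call begins.
A pose or a line that the arm cannot do raises manip.IKError and nothing moves.
- order.close_job(): hands the job in; it is judged then, once.
The state is a dict: "clock": time; "joint_pos": joint angles; "joint_velocities": joint speeds; "tau": joint torques, N m; "tool_pos": TCP position; "tcp_rot": TCP orientation; "contact_force": force on the tool from outside, world axes, zero at the start; "moment": the same for the moment, N m; "gripper_width": finger opening in m; "grasp_force": force on a finger pad.
Only numpy, scipy, OpenCV 4.12 (cv2) and the standard library are available. Lean on these libraries where they do the work, as an engineer would, in place of code of your own. Each camera call takes 0.05 s, during which the arm holds its last target. There are 200 camera calls.

## Working session

There is one attempt and no reset: what is moved stays moved. The work goes in short steps, each a Python script; the robot and the scene stay as the last script left them, time stands still between calls to the robot, and variables do not carry over. Pictures are saved under pics/ and viewed, at most 10 in all, crops included, and the job is handed in when it is done.

```bash
ls; mkdir -p pics; python3 - <<'E'
from cell import manip,cams
import cv2,numpy as np
for n in("scene","top"):
    c=cams.capture(n);cv2.imwrite(f"pics/{n}0.png",c["image"]);print(n,c["intrinsics"],c["k1"],c["position"],c["orientation"])
s=manip.state();print(s["clock"],s["tool_pos"],s["tcp_rot"])
E
```

```text
pics
scene [[439.56642559   0.         275.04540111]
 [  0.         439.56642559 207.64880916]
 [  0.           0.           1.        ]] -0.1367968573940854 [ 1.44122868 -0.19307302  0.62852006] [-1.70410704 -1.44961894  0.78194888]
top [[510.76897418   0.         281.48035328]
 [  0.         510.76897418 209.65131227]
 [  0.           0.           1.        ]] 0.044220163963509675 [ 0.43535494 -0.01191997  1.13666548] [-2.13404704  2.16870066 -0.11602125]
0.1 [ 0.30408056 -0.60185132  0.20600817] [-3.05412701e+00 -7.27664928e-01  6.32997686e-04]
```

View pics/scene0.png

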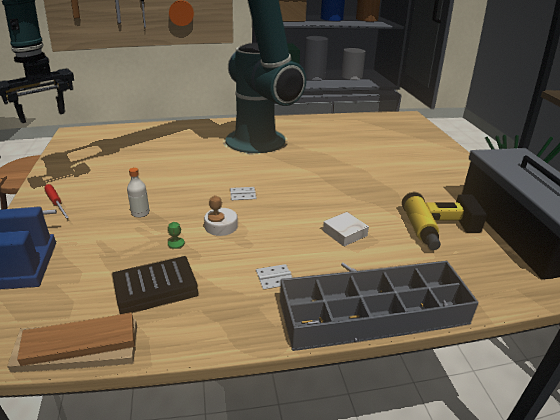

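View pics/top0.png

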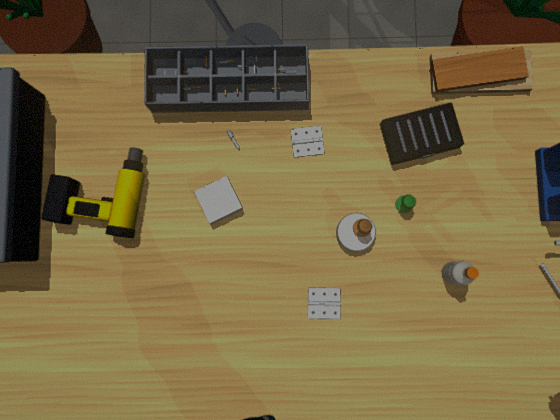

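The tulip candidates are the brown wooden one on the round base (scene 216,208; top 363,228) and the green one standing on the table (scene 175,235; top 405,204). The brown one fits: it is wood, and it stands on the round marble base. I'll confirm that in one enlarged crop.

```bash
cat >h.py <<'E'
from cell import manip,cams,order,inverse_kinematics
import cv2,numpy as np
from scipy.spatial.transform import Rotation as R
def rays(c,px):
    u=cv2.undistortPoints(np.float64(px).reshape(-1,1,2),c["intrinsics"],np.array([c["k1"],0,0,0])).reshape(-1,2)
    return np.c_[u,np.ones(len(u))]@R.from_rotvec(c["orientation"]).as_matrix().T
def plane(c,px,z):
    d=rays(c,px);p=np.asarray(c["position"]);z=np.asarray(z)
    return p+d*((z-p[2])/d[:,2])[:,None]
def zpoints(c):
    h,w=c["z_map"].shape;v,u=np.mgrid[:h,:w]
    return (np.asarray(c["position"])+rays(c,np.c_[u.ravel(),v.ravel()])*c["z_map"].reshape(-1,1)).reshape(h,w,3)
E
python3 - <<'E'
from h import *
a=[]
for n,(u,v) in (("scene",(215,212)),("top",(362,230))):
    c=cams.capture(n);i=c["image"][v-35:v+35,u-35:u+35];a.append(cv2.resize(i,(399,399),interpolation=cv2.INTER_NEAREST))
    P=zpoints(c)[v-35:v+35,u-35:u+35]
    hsv=cv2.cvtColor(i,cv2.COLOR_BGR2HSV)
    for q in ((35,35),(35+3,35+19-5),(55,20)):print(n,q,hsv[q],P[q])
    m=(P[...,2]>.024)&(P[...,2]<.036);print(P[m].mean(0),m.sum(),P[m].min(0),P[m].max(0))
cv2.imwrite("pics/crop.png",np.hstack(a))
E
```

```text
scene (35, 35) [ 16 119  77] [ 0.5336891  -0.17255937  0.05229385]
scene (38, 49) [ 15   5 196] [ 0.51931164 -0.13804451  0.03122048]
scene (55, 20) [ 20 100 192] [ 0.54034791 -0.21270112  0.00150668]
[ 0.53168247 -0.15597867  0.0308238 ] 413 [ 0.48283371 -0.20082733  0.02403758] [ 0.56365738 -0.118122    0.03585376]
top (35, 35) [ 16 171 109] [ 0.51959777 -0.16224488  0.08703826]
top (38, 49) [ 29  99 141] [ 0.51949446 -0.2055778  -0.0010028 ]
top (55, 20) [ 14 112  89] [ 0.48280905 -0.14027449 -0.00168659]
[ 0.51845969 -0.15288839  0.0302952 ] 890 [ 0.48109997 -0.1989301   0.02407494] [ 0.56195392 -0.11640534  0.03583365]
```

View pics/crop.png

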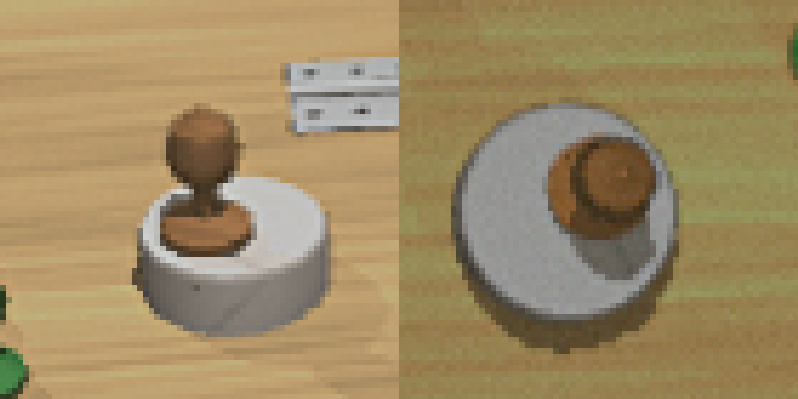

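```bash
cat >>h.py <<'E'
from scipy.optimize import least_squares
def fit(P,r):
    return least_squares(lambda c:np.hypot(P[:,0]-c[0],P[:,1]-c[1])-r,P[:,:2].mean(0),loss="soft_l1",f_scale=.0007)
def big(m):
    cs=cv2.findContours(m.astype(np.uint8),cv2.RETR_EXTERNAL,cv2.CHAIN_APPROX_NONE)[0]
    return max(cs,key=cv2.contourArea).reshape(-1,2).astype(float)
def measure(n,near=(.523,-.157)):
    c=cams.capture(n);P=zpoints(c);hsv=cv2.cvtColor(c["image"],cv2.COLOR_BGR2HSV)
    ok=np.hypot(P[...,0]-near[0],P[...,1]-near[1])<.06
    wood=ok&(hsv[...,1]>75)&(hsv[...,0]<25)&(P[...,2]>.026)
    top=ok&(P[...,2]>.026)
    # rim: boundary of top surface, points at disc level only
    k=big(top);Q=plane(c,k,.03);r=fit(Q[[not wood[max(0,int(v)-2):int(v)+3,max(0,int(u)-2):int(u)+3].any() for u,v in k]],.0425)
    foot=wood&(P[...,2]<.046)
    k=big(wood);z=np.array([P[int(v),int(u),2] for u,v in k])
    S=np.asarray(c["position"])[:2]
    Q=plane(c,k,.037);sel=z<.046
    f=fit(Q[sel],.0205)
    hd=wood&(P[...,2]>.06);k2=big(hd);m=cv2.minEnclosingCircle(k2.astype(np.float32))[0]
    H=plane(c,[m],.073)[0]
    return r.x,f.x,H[:2],sel.sum(),np.sqrt(2*r.cost/len(r.fun)),np.sqrt(2*f.cost/sel.sum())
E
python3 - <<'E'
from h import *
np.set_printoptions(precision=4,suppress=True)
for n in("top","scene"):
    b,f,H,k,e1,e2=measure(n);print(n,"base",b,"foot",f,"head",H,k,e1,e2,"off",(f-b)*1e3)
E
```

```text
top base [ 0.5234 -0.1579] foot [ 0.5303 -0.1706] head [ 0.5295 -0.1688] 32 0.0013929742207917644 0.0009057274711924595 off [  6.8493 -12.7027]
scene base [ 0.5233 -0.1583] foot [ 0.5299 -0.1719] head [ 0.5218 -0.1708] 32 0.0010693628214198832 0.0010304989320041912 off [  6.5654 -13.55  ]
```

Both views agree: the tulip is about 14.7 mm off-centre. I'll push it with the shut fingers, tilted 10° away from the head, with the tips 2–5 mm above the marble.

```bash
cat >>h.py <<'E'
np.set_printoptions(precision=4,suppress=True)
T=np.radians(10);ZT=.0337
def rot(d,s):
    d=np.array([*d,0]);u=np.array([0,0,1.]);z=d*np.sin(T)-u*np.cos(T);x=s*(d*np.cos(T)+u*np.sin(T))
    return R.from_matrix(np.c_[x,np.cross(z,x),z]).as_rotvec()
def look():
    a=[measure(n) for n in("top","scene")]
    for m in a:print("base",m[0],"foot",m[1],"head",m[2],"off mm",(m[1]-m[0])*1e3,m[3:])
    return a
E
python3 - <<'E'
from h import *
b=np.array([.5234,-.1581]);o=np.array([6.7,-13.1]);d=-o/np.linalg.norm(o)
print(manip.state()["joint_pos"])
best=None
for s in(1,-1):
    q=inverse_kinematics([*(b-.062*d),.16],rot(d,s));print(s,q)
    if q is not None:
        k=np.abs(np.array(q)-manip.state()["joint_pos"]).max()
        if best is None or k<best[0]:best=(k,s)
r=rot(d,best[1]);print("use",best)
manip.set_gripper(0.0,5)
manip.move_pose([*(b-.062*d),.16],r)
manip.move_linear([*(b-.062*d),ZT],rate=.1)
s=manip.state();print(s["clock"],s["tool_pos"],s["gripper_width"],s["contact_force"])
c=cams.capture("scene");cv2.imwrite("pics/s1.png",cv2.resize(c["image"][140:270,130:310],None,fx=4,fy=4))
E
```

```text
[-1.1399  0.2642  1.6045 -0.      1.2737 -0.0369]
1 [-0.475   0.2371  1.7367  0.105   1.3114 -0.982 ]
-1 [-0.475   0.2371  1.7367  0.105   1.3114  2.1596]
use (np.float64(0.945112086052637), 1)
4.7 [ 0.5524 -0.2137  0.0346] 0.0005441874116347665 [ 0.7471  0.2097 -0.2342]
```

View pics/s1.png

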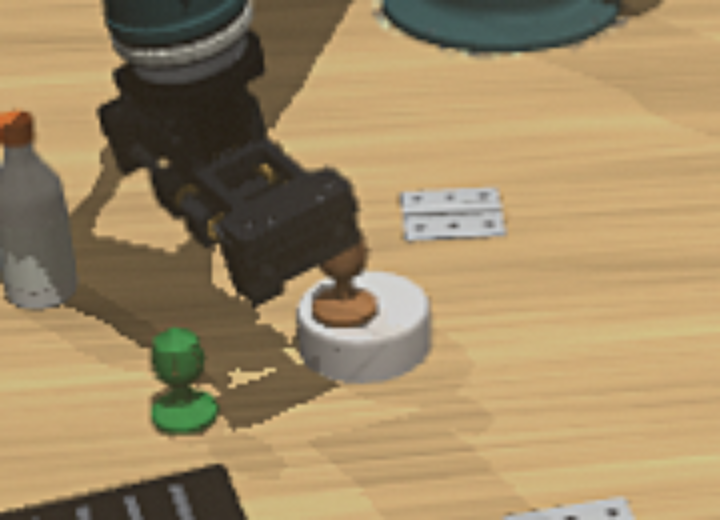

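The picture shows the gripper outside the base, clear of the green tulip (180,380) and the glue bottle (35,240), with the tulip still upright at (345,300). Next is the first tap, stopping 3 mm short.

```bash
python3 - <<'E'
from h import *
b=np.array([.5234,-.1581]);o=np.array([6.7,-13.1]);d=-o/np.linalg.norm(o)
def st():
    s=manip.state();p=s["tool_pos"];print(s["clock"],"dist",(p[:2]-b)@d*1e3,"lat",(p[0]-b[0])*d[1]-(p[1]-b[1])*d[0],"z",p[2],"F",s["contact_force"])
    return p
p=st();manip.dwell(.2);p=st()
dz=ZT-p[2]
z=ZT+dz
for r in(.050,.044,.038,.032):
    manip.move_linear([*(b-r*d),z],rate=.03);st()
manip.move_linear([*(b-.045*d),z],rate=.1)
manip.move_linear([*(b-.075*d),.09],rate=.15);st()
c=cams.capture("top");cv2.imwrite("pics/t1.png",cv2.resize(c["image"][170:290,290:450],None,fx=4,fy=4))
look()
E
```

```text
4.75 dist -62.66447970060697 lat 0.0005071778216170254 z 0.03464130846911583 F [-0.4256  0.0638 -0.3982]
4.95 dist -62.30383999409377 lat 0.00022258965635144762 z 0.03422675418195958 F [ 0.2848 -0.7555 -0.1484]
5.5 dist -49.80063114265714 lat 1.3363758861371922e-05 z 0.03317754091092471 F [-1.1735  0.1202  0.5521]
5.85 dist -43.778685818363 lat -2.1440949291205713e-05 z 0.0331380430335499 F [-0.1138  0.3834  0.3798]
6.2 dist -37.750333963465486 lat -3.731104083608966e-05 z 0.0331352194350178 F [-1.107  -0.1627 -0.6036]
6.55 dist -31.745707192110636 lat -4.2522963039181086e-05 z 0.033151319973250035 F [ 0.215  0.63  -0.188]
7.4083 dist -74.59281134494414 lat -0.00022443054566549311 z 0.08969111161392802 F [-0.484   0.4836  0.0304]
base [ 0.5516 -0.3392] foot [ 0.5302 -0.1705] head [ 0.5295 -0.1688] off mm [-21.3739 168.6721] (np.int64(33), np.float64(0.0052338962875585005), np.float64(0.0009195151060583861))
base [ 0.5233 -0.159 ] foot [ 0.53   -0.1721] head [ 0.5218 -0.1708] off mm [  6.7413 -13.0907] (np.int64(32), np.float64(0.0010890524919050558), np.float64(0.0010257224791537514))
```

View pics/t1.png

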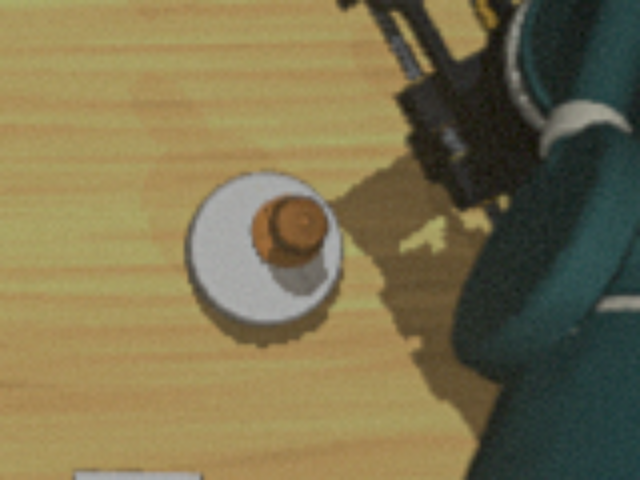

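The tulip hasn't moved (off by 6.7, −13.1 mm as before), although the TCP should have reached the foot. I'll go back to the near pose and compare the projected TCP with the visible tips.

```bash
python3 - <<'E'
from h import *
b=np.array([.5234,-.1581]);o=np.array([6.7,-13.1]);d=-o/np.linalg.norm(o)
manip.move_linear([*(b-.05*d),ZT-.0005],rate=.15)
manip.move_linear([*(b-.032*d),ZT-.0005],rate=.05);manip.dwell(.1)
s=manip.state();p=s["tool_pos"];Rt=R.from_rotvec(s["tcp_rot"]).as_matrix();print(s["clock"],p,Rt)
a=[]
for n in("scene","top"):
    c=cams.capture(n);Rc=R.from_rotvec(c["orientation"]).as_matrix()
    Q=np.array([p,p-.06*Rt[:,2],p+.0185*Rt[:,1],p-.0185*Rt[:,1],[.53,-.1713,.037],[.53,-.1713,.094]])
    px=cv2.projectPoints(Q,cv2.Rodrigues(Rc.T)[0],-Rc.T@c["position"],c["intrinsics"],np.array([c["k1"],0,0,0]))[0].reshape(-1,2)
    u,v=(215,205) if n=="scene" else (370,225)
    i=cv2.resize(c["image"][v-33:v+33,u-33:u+33],None,fx=6,fy=6)
    for k,q in enumerate(px):cv2.circle(i,tuple(int(t) for t in (q-[u-33,v-33])*6+3),3,[(0,0,255),(0,255,0),(255,0,0),(255,255,0),(255,0,255),(0,255,255)][k],-1)
    a.append(i)
cv2.imwrite("pics/n2.png",np.hstack(a))
E
```

```text
8.7333 [ 0.5382 -0.1867  0.0334] [[-0.4486  0.8902 -0.0786]
 [ 0.8768  0.4555  0.1543]
 [ 0.1732  0.0003 -0.9849]]
```

View pics/n2.png

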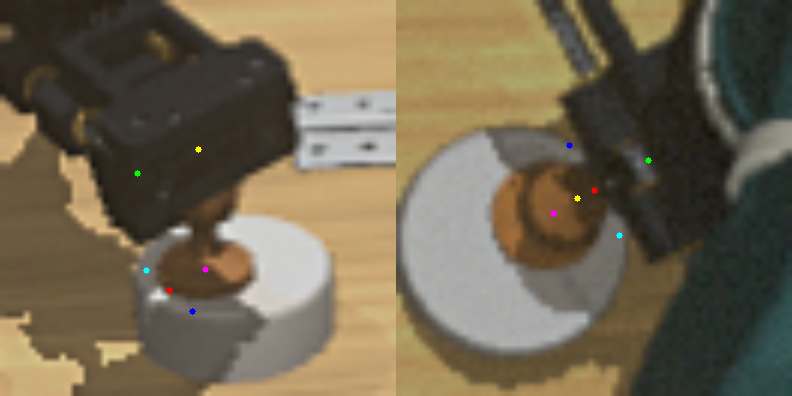

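```bash
python3 - <<'E'
from h import *
s=manip.state();p=np.array(s["tool_pos"]);Rt=R.from_rotvec(s["tcp_rot"]).as_matrix()
for n in("top","scene"):
    c=cams.capture(n);P=zpoints(c);hsv=cv2.cvtColor(c["image"],cv2.COLOR_BGR2HSV)
    L=(P-p)@Rt
    m=(np.abs(L[...,0])<.06)&(np.abs(L[...,1])<.12)&(L[...,2]>-.12)&(L[...,2]<.02)&(hsv[...,2]<75)&(P[...,2]>.033)
    Q=L[m]*1e3;print(n,m.sum())
    for lo in range(-120,20,10):
        q=Q[(Q[:,2]>=lo)&(Q[:,2]<lo+10)]
        if len(q):print(lo,len(q),np.percentile(q[:,:2],[3,50,97],axis=0).round(0).tolist())
    k=(np.abs(L[...,0])<.03)&(np.abs(L[...,1])<.03)&(L[...,2]>-.05)&(P[...,2]>.04)
    v,u=np.where(k)
    for i in range(0,len(v),max(1,len(v)//25)):print((u[i],v[i]),hsv[v[i],u[i]],(L[v[i],u[i]]*1e3).round(0),P[v[i],u[i]].round(3))
E
```

```text
top 400
-120 232 [[-20.0, -31.0], [25.0, 13.0], [34.0, 78.0]]
-110 41 [[27.0, -28.0], [34.0, 7.0], [35.0, 80.0]]
-80 9 [[1.0, -5.0], [3.0, 1.0], [5.0, 6.0]]
-70 5 [[9.0, -4.0], [9.0, -1.0], [27.0, 7.0]]
-60 47 [[8.0, -10.0], [22.0, -0.0], [28.0, 7.0]]
-50 37 [[8.0, -14.0], [19.0, -3.0], [40.0, 10.0]]
-40 24 [[7.0, -14.0], [11.0, -2.0], [41.0, 15.0]]
-10 5 [[-3.0, -16.0], [13.0, -6.0], [19.0, 16.0]]
(np.int64(368), np.int64(217)) [16 46 61] [ 11.  13. -40.] [ 0.548 -0.177  0.075]
(np.int64(370), np.int64(218)) [25 72 46] [ 10.   9. -44.] [ 0.545 -0.181  0.078]
(np.int64(361), np.int64(219)) [ 16 144  69] [ 26.  16. -37.] [ 0.544 -0.163  0.075]
(np.int64(363), np.int64(219)) [ 15 105  85] [ 26.  14. -48.] [ 0.543 -0.165  0.085]
(np.int64(365), np.int64(219)) [ 15 127  92] [ 21.  12. -46.] [ 0.543 -0.17   0.082]
(np.int64(367), np.int64(219)) [27 44 64] [ 17.  10. -45.] [ 0.543 -0.174  0.08 ]
(np.int64(371), np.int64(219)) [11 85 42] [  9.   6. -44.] [ 0.543 -0.183  0.079]
(np.int64(358), np.int64(220)) [ 15 121  76] [21. 18. -4.] [ 0.545 -0.161  0.041]
(np.int64(362), np.int64(220)) [ 
[... 4511 characters left out ...]
36 105] [25.  1. -5.] [ 0.529 -0.165  0.043]
(np.int64(212), np.int64(215)) [ 15 123  91] [10. -2. -9.] [ 0.532 -0.18   0.043]
(np.int64(217), np.int64(215)) [ 14 137 182] [19.  6. -8.] [ 0.535 -0.168  0.044]
(np.int64(211), np.int64(216)) [ 15 122  86] [ 6. -1. -8.] [ 0.535 -0.183  0.043]
(np.int64(216), np.int64(216)) [ 15 125  94] [15.  9. -9.] [ 0.54  -0.171  0.045]
(np.int64(211), np.int64(217)) [ 15 126  83] [ 4.  3. -9.] [ 0.54  -0.183  0.043]
(np.int64(216), np.int64(217)) [ 16 129  75] [14.  9. -6.] [ 0.54  -0.171  0.042]
(np.int64(214), np.int64(218)) [ 16 123  83] [ 8. 10. -7.] [ 0.544 -0.176  0.042]
(np.int64(217), np.int64(219)) [ 15 131  84] [13. 16. -5.] [ 0.547 -0.169  0.041]
```

Depth data puts the real fingertips about 34 mm behind the reported TCP: the fingers end at tool z ≈ −34 and the body starts at −99 instead of −64. So the tips were passing well above the foot. I'll back off and touch the clear worktop lightly to get the exact offset.

```bash
python3 - <<'E'
from h import *
b=np.array([.5234,-.1581]);o=np.array([6.7,-13.1]);d=-o/np.linalg.norm(o)
manip.move_linear([*(b-.06*d),.036],rate=.12)
c=cams.capture("scene");P=zpoints(c);r=P[180:212,130:148].reshape(-1,3);print("glue",r[(r[:,2]>.02)&(r[:,2]<.09)].mean(0))
rv=rot(d,1)
manip.move_linear([*(b-.07*d),.10],rate=.2)
t=[.40,-.22]
manip.move_linear([*t,.07],rate=.25)
manip.move_linear([*t,-.02],rate=.15);manip.dwell(.15)
F0=np.mean([manip.state()["contact_force"][2] for _ in range(3)]);print("F0",F0,manip.state()["tool_pos"])
z=-.02
while z>-.045:
    z-=.001;manip.move_linear([*t,z],rate=.03);s=manip.state()
    f=s["contact_force"][2]-F0
    print(round(z,4),s["tool_pos"][2].round(4),round(f,2))
    if abs(f)>4:break
manip.move_linear([*t,z+.03],rate=.1);print(manip.state()["clock"])
E
```

```text
glue [ 0.4482 -0.3632  0.0558]
F0 0.7094500686553923 [ 0.4012 -0.2208 -0.0189]
-0.021 -0.0206 -0.08
-0.022 -0.022 -0.45
-0.023 -0.0231 -0.09
-0.024 -0.0241 -0.86
-0.025 -0.0251 -0.07
-0.026 -0.0261 -0.41
-0.027 -0.0271 -1.09
-0.028 -0.0281 -0.63
-0.029 -0.0289 -0.36
-0.03 -0.0293 5.65
14.475
```

The tip touches at a reported z of −0.0288, so the offset is about 31 mm. I'll repeat the tap with that correction.

```bash
sed -i 's/top=ok&(P\[...,2\]>.026)/ok\&=P[...,2]<.1;top=ok\&(P[...,2]>.026)/' h.py
cat >>h.py <<'E'
ZR=.0032   # reported z: rear tip edge 2 mm above marble
B=np.array([.5234,-.1581])
def tap(d,c,stops,via=None):
    """push along d, line through c; stops = reported distance behind c"""
    def st():
        s=manip.state();p=s["tool_pos"];f=s["contact_force"]
        print(round(s["clock"],2),"dist",round((p[:2]-c)@d*1e3,2),"z",p[2].round(4),"F",f)
    manip.move_pose([*(c-.062*d),.09],rot(d,1))
    manip.move_linear([*(c-.062*d),ZR+.004],rate=.15);manip.move_linear([*(c-.055*d),ZR],rate=.08);st()
    for r in stops: manip.move_linear([*(c-r*d),ZR],rate=.03);st()
    manip.move_linear([*(c-.055*d),ZR],rate=.1)
    manip.move_linear([*(c-.075*d),.07],rate=.2)
E
python3 - <<'E'
from h import *
o=np.array([6.7,-13.1]);d=-o/np.linalg.norm(o)
tap(d,B,[.042,.034,.027])
look();print(manip.state()["clock"])
c=cams.capture("scene");cv2.imwrite("pics/s3.png",cv2.resize(c["image"][170:250,150:270],None,fx=5,fy=5))
E
```

```text
16.17 dist -54.83 z 0.0039 F [ 0.0807  0.7295 -0.5706]
16.75 dist -41.9 z 0.0032 F [-1.0177 -0.0381  0.1971]
17.17 dist -33.75 z 0.0032 F [-0.0229 -0.0723 -0.4861]
17.55 dist -26.68 z 0.0032 F [ 0.1527 -0.9201  0.9773]
base [ 0.5226 -0.1566] foot [ 0.5265 -0.1617] head [ 0.526  -0.1603] off mm [ 3.8577 -5.1206] (np.int64(32), np.float64(0.0013883213486445467), np.float64(0.0009669742814362153))
base [ 0.523  -0.1586] foot [ 0.5261 -0.1639] head [ 0.5179 -0.1621] off mm [ 3.1065 -5.2701] (np.int64(32), np.float64(0.0009953914943372077), np.float64(0.0011246820300521102))
18.5833
```

View pics/s3.png

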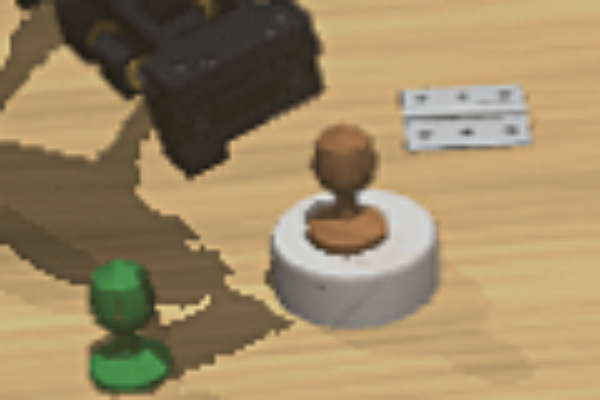

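The tulip moved about 9 mm, stays upright at (345,190), and the base is unmoved. About 5.6 mm remains, so I'll make the second tap along the remaining direction.

```bash
python3 - <<'E'
from h import *
o=np.array([3.0,-4.8]);d=-o/np.linalg.norm(o)
tap(d,B,[.036,.029,.0215])
manip.move_linear([*(B-.12*d),.15],rate=.25)
look();print(manip.state()["clock"])
a=[]
for n,(u,v) in (("scene",(220,212)),("top",(358,232))):
    i=cams.capture(n)["image"];a.append(cv2.resize(i[v-33:v+33,u-33:u+33],None,fx=6,fy=6))
cv2.imwrite("pics/f4.png",np.hstack(a))
E
```

```text
19.83 dist -54.85 z 0.0039 F [-0.6701  0.0885  0.1607]
20.62 dist -36.06 z 0.0032 F [-0.4092 -0.1495 -0.1479]
21.0 dist -28.74 z 0.0031 F [ 0.1742  0.3224 -0.0065]
21.4 dist -21.26 z 0.0032 F [ 0.7875 -0.1688  0.1634]
base [ 0.5231 -0.1566] foot [ 0.5235 -0.1574] head [ 0.5224 -0.1564] off mm [ 0.3992 -0.7673] (np.int64(33), np.float64(0.0013142039194794048), np.float64(0.0009540017223861131))
base [ 0.5228 -0.1587] foot [ 0.5225 -0.1592] head [ 0.5166 -0.1582] off mm [-0.2573 -0.5352] (np.int64(33), np.float64(0.001140752272068834), np.float64(0.0011802663729015078))
23.0
```

View pics/f4.png

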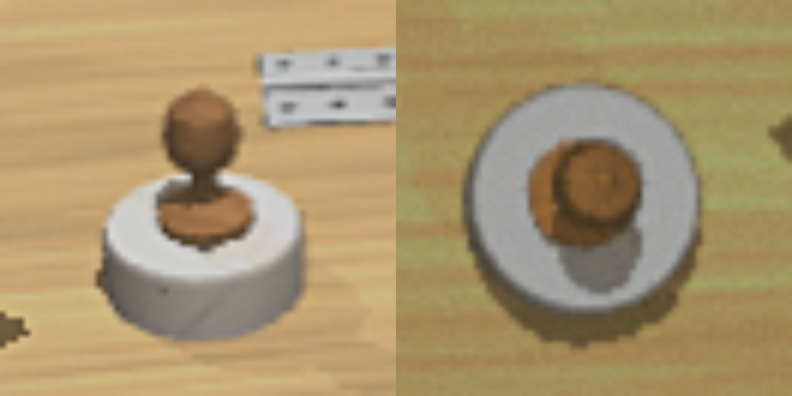

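The foot (scene crop 205,215; top crop 585,190) stands upright within about 1 mm of the base centre, and the fingers are clear. I'm handing it in.

```bash
python3 -c "
from h import *
print(order.close_job())"
```

```text
the job is handed in; nothing more can be done
None
```

I nudged the wooden tulip to within about 1 mm of the centre of its marble base with two low taps on its foot; it stands upright, the fingers are clear and the job is handed in at about 23 s, after a first pass that missed it because the fingertips sit about 31 mm behind the reported TCP.

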